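Lay a bent heat pipe in its inspection jig and close the keeper

TASK

Pick up the J-bent copper heat pipe, turn it to match the jig and lower it in gently, without dropping it, so that its long and short ends lie in the two notched posts, each sticking out past its post, and its bend lies on the flat rest pad. Let go of it, then swing the jig's keeper bar right across the bend to its stop. Leave the other things on the bench where they are.

Things in the scene. Friction and masses are not known exactly. Their poses are not given: they have to be found in the camera images.
- pipe: round copper bar, 8 mm diameter, about 60 g, bent flat into a J, lying on the mat (mat top 3 mm above the bench). Origin level with the bar's axis, 4 mm over its underside. In its frame (mm, z up): cross bar (the bend) along x = -50, y -40 to 40, corner radius 16; long leg along y = 40 to its end at x = 70; short leg along y = -40 to its end at x = 25
- pipe_long_end (a point): tip of the long leg, on the bar's axis (x 70, y 40, z 0 mm in the pipe's frame)
- pipe_short_end (a point): tip of the short leg, on the bar's axis (x 25, y -40, z 0 mm)
- pipe_bend (a point): middle of the cross bar, on its axis (x -50, y 0, z 0 mm)
- jig: fixed aluminium jig; origin under the centre of its base plate (190 x 130 x 8 mm), z up. Two V-notched posts (open upward, 12 mm thick in x, tops 62 mm up, mouths 25 mm wide) and a flat rest pad (32 x 30 mm). The pipe seats with its axes parallel to the jig's, its origin at jig x 20, y 0, z 55 mm, both ends then 14 mm past their posts' +x faces; under the legs between pad and posts is free air
- notch_long (a point): centre of the long leg's notch, where the axis of the resting bar passes, middle of the post's thickness (jig x 70, y 40, z 55 mm); axes as the jig's
- notch_short (a point): centre of the short leg's notch, likewise (jig x 25, y -40, z 55 mm); axes as the jig's
- jig_pad (a point): centre of the rest pad's top face (jig x -30, y 0, z 51 mm); axes as the jig's
- keeper (a joint): angle (rad) of the keeper, a level steel bar (12 mm wide, 6 mm thick, underside 62 mm above the jig's) on an upright pivot. 0 = closed at its stop, pointing along the jig's +x over the bend; starts open, 1.3 to 1.9; its direction in the jig's frame is (cos q, -sin q). Stays where left; about 1 N at the knob moves it; clears the seated pipe by 3 mm
- keeper_knob (a point): middle of the upright black round knob near the keeper's free end, 70 mm from the pivot: 14 mm diameter, its top 14 mm above this point, the bar's top face 14 mm below it (free knob 68 to 96 mm above the jig's underside)
- keeper_pivot (a point): pivot of the keeper, at the bar's underside (jig x -70, y 0, z 62 mm); the turning axis is vertical
- flat_pipe: straight, flattened copper heat pipe, 100 x 10 x 4 mm, lying along its own x; origin: centre of its underside. Bystander
- heatsink: finned aluminium heat sink, 40 x 40 mm, 18 mm high; origin: centre of its underside. Bystander
- flux_jar: small round jar with a black cap, 40 mm across, 35 mm high; origin: centre of its underside. Bystander
- screwdriver: screwdriver, 160 mm long, lying along its own x, on the bench left of the mat. Bystander
- fan: square black laptop fan, 60 x 60 x 15 mm; origin: centre of its underside; on the bench right of the mat. Bystander
- solvent: upright clear bottle, 56 mm across, 140 mm high; on the bench right of the mat. Bystander
- screw_tray: open grey tray, 100 x 70 x 22 mm; on the bench left of the mat. Bystander
Mind the look-alikes: they are no part of the job. What is shaped like the jig but brown or pink is not meant.

How it is judged:
By the outcome, as a careful person would: the job done as asked, in the order asked, and still so for the second after the job is handed in, with the robot touching nothing.
It also fails if it takes over 50 s, if anything falls off the work surface, if the arm or the gripper's body presses on something with over 40 N, if the wrist force passes 120 N, or if a joint passes its speed limit or range.

ROBOT

A 6-joint arm with a two-finger parallel gripper is mounted at the origin on the work surface. World frame = base frame: x ahead of the robot, y to its left, z up, the work surface at z = 0. Lengths are in m, angles in rad, forces in N, time in s.
With the tool pointing down it reaches from about 0.3 to 0.775 m from the base axis. Payload 14.6 kg.
Tool frame: the origin (TCP) lies on the centre line of the jaws, within the pads' length; the fingertips stand ctrl.tcp_to_tips ahead of it and the grasp point (between the pads) lies 2 mm behind it (ctrl.tcp_to_tips is the distance from the TCP to the fingertips, in m); z points along the fingers, y is the line along which they close (so a half turn about z gives the same grasp; the last joint's range is limited). The gripper opens to 94 mm and grips with 3 to 60 N. Pads are 16 mm wide; open, the fingers measure 119 mm over their backs; the gripper's body (75 mm by 177 mm) begins 78 mm behind the grasp point.
Start: joints at [1.141, 0.3, 1.521, -0, 1.321, -0.067], TCP at [0.195, 0.514, 0.222] pointing down, gripper open.
Joint ranges: [-3.03, 3.03], [-0.79, 2.21], [0.23, 2.52], [-1.04, 4.18], [0, 3.07], [-2.55, 2.55]. Speed limits (rad/s): [2.22, 2.22, 2.57, 3.14, 3.14, 3.14].

INTERFACE

Orientations are given as [roll, pitch, yaw] about the fixed x, y, z axes, in that order (R = Rz(yaw) Ry(pitch) Rx(roll)).
In Python, from station import telemetry, viewer, hand_in, ctrl gives the robot as it stands.
- The arm moves only by the tool step_arm, never from a script. Its argument "plan" is a list of rows, each an object of numbers: "dx", "dy", "dz": the shift along the tool's x, y, z scaled (see below); "rx", "ry", "rz": the turn, a rotation vector about the tool's x, y, z scaled (see below); "claw": the closure, from 0 (fully open) to 1 (shut). In form: [{"dx": .., "dy": .., "dz": .., "rx": .., "ry": .., "rz": .., "claw": ..}, ...]. A call has 1 to 10 rows; each row shifts and turns the commanded pose from where the row before left it, along the tool's axes as they then stand; what a row does not reach is not made up. The controller multiplies each number of a shift by 0.1 m and each number of a turn by 90 degrees. A row lasts 1/10 s, in which the tool goes at most 50 mm and 8.59 degrees, less where a joint would pass 70% of its speed; a pose out of reach is approached as far as the arm can. A call with a number of a shift or a turn outside -1 to 1 is refused whole. A call with a gripper value outside its range is refused whole. The fingers move at their own pace and stop on an object; "grip_force" is the grip in N (left out, the last holds). Time passes only in rows, so rows that do not move let the fingers close. It gives the time, the measured TCP pose, the force, the opening and the grip force at its end, in the units of the state.
- telemetry.get_obs(): the state, without advancing time (a new reading comes with each control period).
- viewer.camera(name): name is "side" or "top"; returns a dict with "img" (480x640x3 uint8, red, green, blue), "z_map" (480x640 float32, m along the optical axis (not along the pixel's ray), 0 where there is no reading), "fx", "fy", "cx", "cy" (pixels), "R" (3x3) and "t" (3): a world point X has camera coordinates R X + t. Camera axes: x right, y down, z forward; pixel columns grow to the right and rows downward; lengths in m; the calibration is good to about 2 mm. A picture is of the moment at which its call begins.
- hand_in(): hands the job in; it is judged then, once.
Trained networks look in a picture, given as the dict that the camera call returned (one of the last four; its "shot" number tells which), for a name from the list of things; names that differ only in an ending like _2 or _b are one class to them, and where a whole thing is asked for, a point or a joint stands for the part that bears it (a point fixed in the world has none). Each returns a list of dicts, best first, with "score" (0 to 1); they miss things now and then, are a little off and sometimes report something else, mostly with a low value. They report only what shows in the picture. A call takes as long as a camera call. They do not tell look-alikes from the thing itself.
- viewer.recognise(target, picture): "rect" ([left, top, right, bottom] in pixels, round what is visible of it).
The state is a dict: "time_s": time; "qpos": joint angles; "joint_vel": joint speeds; "tau": joint torques, N m; "ee_pos": TCP position; "eef_rot": TCP orientation; "force": force on the tool from outside, world axes, zero at the start; "moment": the same for the moment, N m; "grip_width": finger opening in m; "grip_force": force on a finger pad.
Only numpy, scipy, OpenCV 4.12 (cv2) and the standard library are available. Lean on these libraries where they do the work, as an engineer would, in place of code of your own. Each camera call takes 0.05 s, during which the arm holds its last target. There are 200 camera calls.

## Working session

There is one attempt and no reset: what is moved stays moved. The work goes in short steps, Python scripts to look and compute and a tool call to move; the robot and the scene stay as the last step left them, time stands still between calls to the robot, and variables do not carry over. Pictures are saved under pics/ and viewed, at most 10 in all, crops included, and the job is handed in when it is done.

Besides the shell and the picture viewer there is one more tool, called after ">>>" as name(argument=value, ...) on one line, values as JSON. step_arm: Moves the arm, as the interface text tells. Shifts and turns lie within -1 to 1; 1 stands for 0.1 m of shift or 90 degrees of turn. Its arguments: {"type":"object","properties":{"plan":{"type":"array"},"grip_force":{"type":"number"}},"required":["plan"]}

```bash
mkdir -p pics; ls
cat > h.py <<'E'
import numpy as np, cv2
from station import telemetry, viewer, hand_in, ctrl
def save(c,n,box=None,s=1):
    im=c["img"]
    if box: im=im[box[1]:box[3],box[0]:box[2]]
    im=cv2.resize(im,None,fx=s,fy=s,interpolation=cv2.INTER_CUBIC)
    cv2.imwrite(f"pics/{n}.png",cv2.cvtColor(im,cv2.COLOR_RGB2BGR))
def pt_z(c,u,v,z):
    d=np.array([(u-c["cx"])/c["fx"],(v-c["cy"])/c["fy"],1.]); R=np.array(c["R"]);t=np.array(c["t"])
    o=-R.T@t; d=R.T@d; return o+d*(z-o[2])/d[2]
def pt_d(c,u,v):
    z=c["z_map"][int(v),int(u)]; d=np.array([(u-c["cx"])/c["fx"],(v-c["cy"])/c["fy"],1.])*z
    return np.array(c["R"]).T@(d-np.array(c["t"]))
def cloud(c):
    v,u=np.mgrid[:480,:640]; z=c["z_map"]
    P=np.stack([(u-c["cx"])/c["fx"]*z,(v-c["cy"])/c["fy"]*z,z],-1)
    return (P-np.array(c["t"]))@np.array(c["R"])
def px(c,X):
    p=np.array(c["R"])@np.array(X)+np.array(c["t"]); return p[0]/p[2]*c["fx"]+c["cx"],p[1]/p[2]*c["fy"]+c["cy"]
E
python3 - <<'E'
from h import *
o=telemetry.get_obs(); print(o, ctrl.tcp_to_tips)
for n in("top","side"):
    c=viewer.camera(n); save(c,n+"0")
    print(n,"cam at",-np.array(c["R"]).T@np.array(c["t"]),c["fx"])
    for k in("pipe","jig","keeper","flat_pipe","keeper_knob"):
        for r in viewer.recognise(k,c)[:4]: print(k,np.round(r["rect"]),round(r["score"],2))
E
```

```text
pics
{'time_s': 0.0, 'qpos': array([ 1.14140296e+00,  3.00454651e-01,  1.52158010e+00, -2.33987579e-05,
        1.32072641e+00, -6.66044276e-02]), 'joint_vel': array([-0.00144449, -0.00205333,  0.00044556, -0.00086545, -0.00056045,
        0.00077594]), 'tau': array([ 8.68230163e-04, -5.31795430e+01, -3.52741170e+01,  7.08779809e-02,
        2.43610900e-02, -6.57323335e-05]), 'ee_pos': array([0.19509168, 0.51396896, 0.22189576]), 'eef_rot': array([-3.14042523e+00, -5.51563556e-05,  2.77880948e+00]), 'force': array([ 0.03950146, -0.61083069, -0.39002192]), 'moment': array([-0.017884  , -0.00502197,  0.01878944]), 'grip_force': 0.0, 'grip_width': 0.09374510831112054} 0.017
top cam at [ 0.14891943 -0.04804351  1.56727337] 491.84617753709415
pipe [228. 195. 265. 227.] 0.77
jig [334. 176. 396. 244.] 0.79
jig [381. 286. 439. 355.] 0.69
jig [449. 258. 515. 324.] 0.58
keeper [470. 268. 495. 294.] 0.42
keeper [400. 294. 416. 324.] 0.41
flat_pipe [294. 166. 302. 191.] 0.39
keeper_knob [403. 297. 416. 321.] 0.69
keeper_knob [338. 186. 363. 198.] 0.63
keeper_knob [473. 268. 496. 292.] 0.58
side cam at [0.28881523 1.104103   0.97487385] 551.7108180203062
pipe [231. 300. 281. 336.] 0.86
pipe [242. 401. 299. 446.] 0.48
jig [374. 185. 438. 232.] 0.87
jig [256. 201. 327. 240.] 0.82
jig [353. 149. 415. 192.] 0.67
jig [227. 267. 252. 272.] 0.3
keeper [384. 192. 416. 206.] 0.5
keeper [366. 153. 388. 162.] 0.46
keeper [265. 205. 273. 230.] 0.4
flat_pipe [230. 300. 282. 340.] 0.7
keeper_knob [260. 208. 272. 226.] 0.54
```

View pics/top0.png

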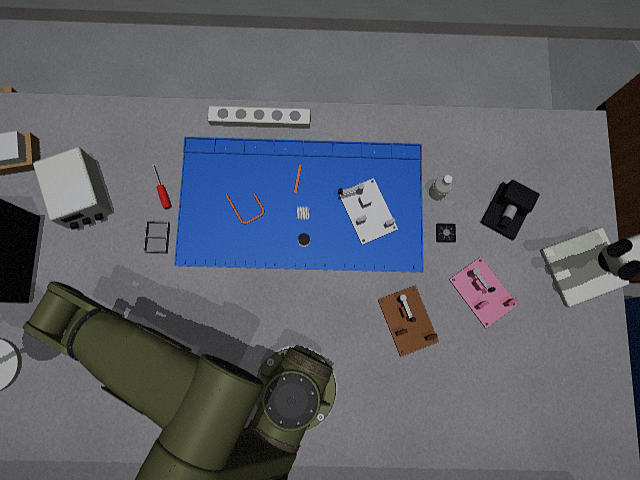

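View pics/side0.png

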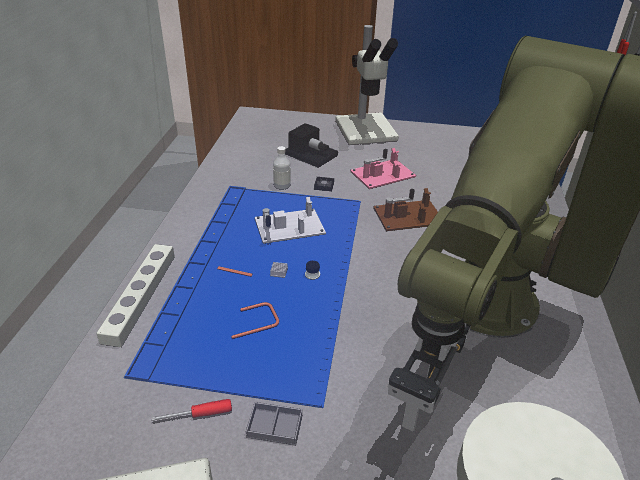

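The top picture shows the pipe at (245,208). The white jig is at (368,210), with its keeper at about (350,192). Possible mix-ups are the brown jig (408,320), the pink jig (483,292) and the flat_pipe (298,178). I choose the J at (245,208) and the white jig on the mat.

```bash
cat >> h.py <<'E'
from scipy.optimize import least_squares
def jdist(q):
    # distance from 2D pts in pipe frame to skeleton
    a=np.linspace(0,np.pi/2,8)
    arc1=[(-34-16*np.sin(t),24+16*np.cos(t)) for t in a]; 
    arc2=[(x,-y) for x,y in arc1[::-1]]
    V=np.array([(70,40)]+arc1+arc2+[(25,-40)])/1000.
    d=[]
    for A,B in zip(V[:-1],V[1:]):
        s=np.clip(((q-A)@(B-A))/((B-A)@(B-A)),0,1); d.append(np.linalg.norm(q-A-s[:,None]*(B-A),axis=1))
    return np.min(d,0),V
def fitpipe(P,x0):
    # symmetric chamfer
    def f(p):
        c,s=np.cos(p[2]),np.sin(p[2]); q=(P-p[:2])@np.array([[c,-s],[s,c]])
        d,V=jdist(q)
        E=V[[0,-1]]; dm=[np.min(np.linalg.norm(q-e,axis=1)) for e in E]
        return np.r_[d,np.array(dm)*5]
    best=min((least_squares(f,[x0[0],x0[1],y],loss="soft_l1",f_scale=.004) for y in np.arange(-3,3.2,.6)),key=lambda r:r.cost)
    return best.x,np.sqrt(np.mean(best.fun[:-2]**2))
def orange(c,box):
    h=cv2.cvtColor(c["img"],cv2.COLOR_RGB2HSV); m=((h[...,0]<18)&(h[...,1]>90)&(h[...,2]>60)).astype(np.uint8)
    k=np.zeros_like(m); k[box[1]:box[3],box[0]:box[2]]=1; return m*k
def wrap(a): return (a+np.pi)%(2*np.pi)-np.pi
E
python3 - <<'E'
from h import *
for n,pb,jb in(("top",(222,188,272,232),(325,165,405,252)),("side",(225,295,288,342),(248,195,332,246))):
    c=viewer.camera(n)
    m=orange(c,pb); v,u=np.nonzero(m)
    P=np.array([pt_z(c,a,b,.007)[:2] for a,b in zip(u,v)])
    x,e=fitpipe(P,P.mean(0)); print(n,"pipe",len(P),x,e)
    C=cloud(c); hsv=cv2.cvtColor(c["img"],cv2.COLOR_RGB2HSV)
    print("mat z",np.median(C[pb[1]:pb[3],pb[0]:pb[2],2]))
    k=np.zeros((480,640),bool);k[jb[1]:jb[3],jb[0]:jb[2]]=1
    k&=(hsv[...,1]<70)
    w=k&(abs(C[...,2]-.011)<.006)
    print("plate z",np.median(C[w][:,2]),w.sum())
    Q=np.array([pt_z(c,b,a,.011)[:2] for a,b in zip(*np.nonzero(w))]).astype(np.float32)
    print("plate",cv2.minAreaRect(Q*1000))
    hi=k&(C[...,2]>.045); 
    for a,b in zip(*np.nonzero(hi)): print((b,a),np.round(C[a,b]*1000).astype(int),c["img"][a,b].sum()//3,end="; ")
    print()
    save(c,"crop_"+n,(215,155,415,260) if n=="top" else (215,190,345,345),4 if n=="top" else 3.8)
E
```

```text
top pipe 154 [0.57183166 0.17938897 0.54886695] 0.002042525573589967
mat z 0.0022492319770936603
plate z 0.009830814614046507 1627
plate ((567.8915405273438, -217.9319610595703), (191.58099365234375, 133.88319396972656), 24.977304458618164)
(np.int64(360), np.int64(183)) [ 641 -186   68] 132; (np.int64(361), np.int64(183)) [ 639 -188   75] 137; (np.int64(359), np.int64(184)) [ 635 -182   76] 151; (np.int64(360), np.int64(184)) [ 636 -185   72] 146; (np.int64(361), np.int64(184)) [ 637 -189   69] 145; (np.int64(362), np.int64(184)) [ 637 -192   70] 140; (np.int64(363), np.int64(184)) [ 635 -194   76] 156; (np.int64(358), np.int64(185)) [ 632 -179   75] 157; (np.int64(359), np.int64(185)) [ 630 -181   80] 147; (np.int64(360), np.int64(185)) [ 632 -185   74] 146; (np.int64(361), np.int64(185)) [ 631 -188   78] 144; (np.int64(362), np.int64(185)) [ 635 -192   66] 140; (np.int64(363), np.int64(185)) [ 633 -195   71] 139; (np.int64(355), np.int64(186)) [ 630 -170   68] 168; (np.int64(356), np.int64(186)) [ 631 -173   67] 159; (np.int64(357), np.int64(186)) [ 629 -176   72] 132; (np.int64(3
[... 28226 characters left out ...]
6   48] 109; (np.int64(301), np.int64(222)) [ 520 -184   49] 107; (np.int64(302), np.int64(222)) [ 518 -187   48] 105; (np.int64(303), np.int64(222)) [ 514 -181   52] 98; (np.int64(300), np.int64(223)) [ 522 -180   48] 108; (np.int64(302), np.int64(223)) [ 517 -183   47] 114; (np.int64(303), np.int64(223)) [ 514 -185   46] 107; (np.int64(300), np.int64(224)) [ 522 -179   46] 106; (np.int64(301), np.int64(224)) [ 519 -178   47] 112; (np.int64(270), np.int64(225)) [ 596 -119   74] 112; (np.int64(266), np.int64(226)) [ 608 -119   69] 102; (np.int64(270), np.int64(226)) [ 598 -124   67] 119; (np.int64(320), np.int64(230)) [ 289 1104  975] 102; (np.int64(265), np.int64(234)) [ 289 1104  975] 213;
```

View pics/crop_top.png

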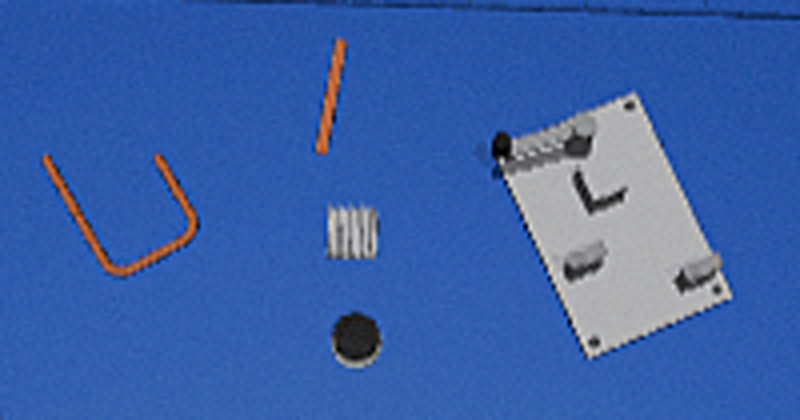

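View pics/crop_side.png

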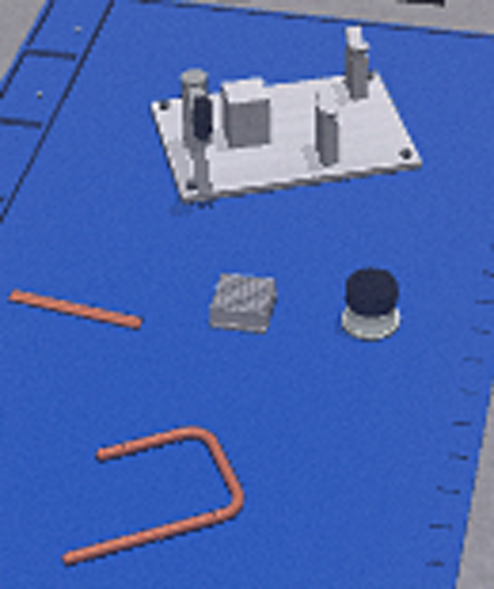

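The crops show the J pipe with its long leg on the left (long tip at crop_top (45,157), short tip at (158,157), bend at the lower right). The white jig has its keeper pivot at (580,140), its knob at (502,143), and its posts at (585,260) and (705,275). So the choice of pipe and jig is confirmed. Next I refine the poses with both cameras.

```bash
cat >> h.py <<'E'
def box(x0,x1,y0,y1,z0,z1): return np.array([[x,y,z] for x in(x0,x1) for y in(y0,y1) for z in(z0,z1)])/1000
BOX=[box(-95,95,-65,65,0,8),box(64,76,24,56,8,62)[:0],box(-46,-14,-15,15,8,51)]
def jmask(c,p):
    m=np.zeros((480*4,640*4),np.uint8); cs,sn=np.cos(p[2]),np.sin(p[2])
    for b in BOX:
        if len(b)==0: continue
        W=np.c_[b[:,0]*cs-b[:,1]*sn+p[0],b[:,0]*sn+b[:,1]*cs+p[1],b[:,2]+.003]
        q=np.array([px(c,w) for w in W]); h=cv2.convexHull(((q+.5)*4).astype(np.float32))
        cv2.fillConvexPoly(m,h.round().astype(np.int32),255)
    return cv2.resize(m,(640,480),interpolation=cv2.INTER_AREA)/255.
E
python3 - <<'E'
from h import *
from scipy.optimize import minimize
cs={}
for n,pb,jb in(("top",(222,188,272,232),(325,165,405,252)),("side",(225,295,288,342),(248,195,332,246))):
    c=viewer.camera(n); m=orange(c,pb); v,u=np.nonzero(m)
    P=np.array([pt_z(c,a,b,.008)[:2] for a,b in zip(u,v)]); x,e=fitpipe(P,P.mean(0)); print(n,"pipe",len(P),x,e)
    hsv=cv2.cvtColor(c["img"],cv2.COLOR_RGB2HSV)
    w=(1-np.clip((hsv[...,1]-40.)/150,0,1))   # white vs blue
    k=np.zeros((480,640),bool);k[jb[1]:jb[3],jb[0]:jb[2]]=1
    def cost(ps,tall=None):
        p=ps*np.array([1,1,1]); return ((jmask(c,p)-w)[k]**2).sum()
    r=minimize(cost,[.568,-.218,-2.706],method="Nelder-Mead",options=dict(initial_simplex=np.array([.568,-.218,-2.706])+np.array([[0,0,0],[.008,0,0],[0,.008,0],[0,0,.06]]))); print("jig",r.x,r.fun)
E
```

```text
top pipe 154 [0.57158299 0.17925379 0.5487255 ] 0.0020435792666975436
jig [ 0.56829615 -0.21673475 -2.70932824] 27.389471895424837
side pipe 211 [0.56876362 0.17645495 0.55966867] 0.0020185820982412785
jig [ 0.56316199 -0.22238318 -2.71452377] 176.31879907727796
```

```bash
cat >> h.py <<'E'
BOX[1]=box(64,76,24,56,8,62); BOX+= [box(19,31,-56,-24,8,62),box(-78,-62,-8,8,8,70),box(-76,-64,-80,0,62,68),box(-77,-63,-77,-63,68,96)]
E
python3 - <<'E'
from h import *
from scipy.optimize import minimize
for n,jb in(("top",(325,165,405,252)),("side",(248,188,332,246))):
    c=viewer.camera(n)
    hsv=cv2.cvtColor(c["img"],cv2.COLOR_RGB2HSV).astype(float); rgb=c["img"].astype(float)
    w=1-np.clip((rgb[...,2]-rgb[...,0]-20)/100,0,1)
    k=np.zeros((480,640),bool);k[jb[1]:jb[3],jb[0]:jb[2]]=1
    cost=lambda p:((jmask(c,p)-w)[k]**2).sum()
    x0=np.array([.566,-.219,-2.71])
    r=minimize(cost,x0,method="Nelder-Mead",options=dict(initial_simplex=x0+np.array([[0,0,0],[.008,0,0],[0,.008,0],[0,0,.06]]))); print("jig",r.x,r.fun)
    D=((jmask(c,r.x)-w)*127+128); cv2.imwrite(f"pics/d_{n}.png",cv2.resize(D[jb[1]:jb[3],jb[0]:jb[2]],None,fx=6,fy=6))
E
```

```text
jig [ 0.56755496 -0.2163393  -2.70576042] 16.159427450980388
jig [ 0.56319768 -0.22153192 -2.7180644 ] 469.9797587850827[ WARN:0@2.013] global loadsave.cpp:1063 imwrite_ Unsupported depth image for selected encoder is fallbacked to CV_8U.
```

View pics/d_side.png

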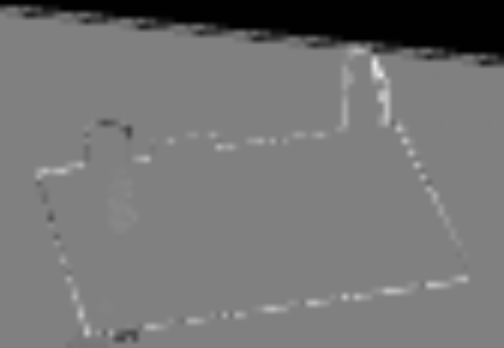

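The residual picture shows the jig model fits the plate outline to within a pixel. The jig averages (0.5654, -0.219, yaw -2.711) and the pipe (0.570, 0.178, yaw 0.554). I'll grip the long leg over free air, with the tool yaw at pipe yaw + 180°, so that joint 6 has room for the turn.

```bash
cat >> h.py <<'E'
from scipy.spatial.transform import Rotation as Ro
def pose(p,q):  # point q(mm) of frame p(x,y,yaw) in world
    c,s=np.cos(p[2]),np.sin(p[2]); return np.array([p[0]+(c*q[0]-s*q[1])/1000,p[1]+(s*q[0]+c*q[1])/1000])
def delta(xyz,yaw=None):
    o=telemetry.get_obs(); R=Ro.from_euler("xyz",o["eef_rot"])
    d=R.inv().apply(np.array(xyz)-o["ee_pos"])*10
    rv=np.zeros(3) if yaw is None else (R.inv()*Ro.from_euler("xyz",[np.pi,0,yaw])).as_rotvec()/(np.pi/2)
    print("t",o["time_s"],"pos",o["ee_pos"].round(4),"rot",o["eef_rot"].round(4),"F",o["force"].round(1),"w",round(o["grip_width"],4),"gf",round(o["grip_force"],1),"q6",round(o["qpos"][5],2)); print("shift(after no turn)",d.round(3),"turn",rv.round(4))
E
python3 -c "
from h import *
P=(.5702,.1779,.554); print(pose(P,(-11,40)))
delta([*pose(P,(-11,40)),.12],P[2]+np.pi)"
```

```text
[0.53980158 0.20613005]
t 0.9 pos [0.1952 0.5142 0.2224] rot [-3.1416 -0.      2.7788] F [0.1 0.3 0.3] w 0.0941 gf 0.0 q6 -0.07
shift(after no turn) [-4.315 -1.657  1.024] turn [-0.     -0.     -0.5836]
```

>>> step_arm(plan=[{"rz": -0.0834, "claw": 0.5}, {"rz": -0.0834, "claw": 0.5}, {"rz": -0.0834, "claw": 0.5}, {"rz": -0.0834, "claw": 0.5}, {"rz": -0.0834, "claw": 0.5}, {"rz": -0.0834, "claw": 0.5}, {"rz": -0.0834, "claw": 0.5}, {"claw": 0.5}, {"claw": 0.5}])

```text
$.plan[0]: bad value
```

```bash
python3 -c "
from h import *
P=(.5702,.1779,.554)
delta([*pose(P,(-11,40)),.12],P[2]+np.pi)"
```

```text
t 0.9 pos [0.1952 0.5142 0.2224] rot [-3.1416 -0.      2.7788] F [0.1 0.3 0.3] w 0.0941 gf 0.0 q6 -0.07
shift(after no turn) [-4.315 -1.657  1.024] turn [-0.     -0.     -0.5836]
```

>>> step_arm(plan=[{"dx": 0, "dy": 0, "dz": 0, "rx": 0, "ry": 0, "rz": -0.0834, "claw": 0.5}, {"dx": 0, "dy": 0, "dz": 0, "rx": 0, "ry": 0, "rz": -0.0834, "claw": 0.5}, {"dx": 0, "dy": 0, "dz": 0, "rx": 0, "ry": 0, "rz": -0.0834, "claw": 0.5}, {"dx": 0, "dy": 0, "dz": 0, "rx": 0, "ry": 0, "rz": -0.0834, "claw": 0.5}, {"dx": 0, "dy": 0, "dz": 0, "rx": 0, "ry": 0, "rz": -0.0834, "claw": 0.5}, {"dx": 0, "dy": 0, "dz": 0, "rx": 0, "ry": 0, "rz": -0.0834, "claw": 0.5}, {"dx": 0, "dy": 0, "dz": 0, "rx": 0, "ry": 0, "rz": -0.0834, "claw": 0.5}, {"dx": 0, "dy": 0, "dz": 0, "rx": 0, "ry": 0, "rz": 0, "claw": 0.5}])

```text
time_s: 1.7
ee_pos: [0.1952, 0.5142, 0.2225]
eef_rot: [3.142, 0.0, -2.585]
force: [0.0, 0.8, 0.4]
grip_width: 0.047
grip_force: 0.0
```

```bash
python3 -c "
from h import *
P=(.5702,.1779,.554)
delta([*pose(P,(-11,40)),.12],P[2]+np.pi)"
```

```text
t 1.7 pos [0.1952 0.5142 0.2225] rot [ 3.1415  0.     -2.5852] F [0.  0.8 0.4] w 0.047 gf 0.0 q6 -0.99
shift(after no turn) [-1.299 -4.436  1.024] turn [0.     0.     0.0015]
```

>>> step_arm(plan=[{"dx": -0.13, "dy": -0.4436, "dz": 0.05, "rx": 0, "ry": 0, "rz": 0, "claw": 0.5}, {"dx": -0.13, "dy": -0.4436, "dz": 0.05, "rx": 0, "ry": 0, "rz": 0, "claw": 0.5}, {"dx": -0.13, "dy": -0.4436, "dz": 0.05, "rx": 0, "ry": 0, "rz": 0, "claw": 0.5}, {"dx": -0.13, "dy": -0.4436, "dz": 0.05, "rx": 0, "ry": 0, "rz": 0, "claw": 0.5}, {"dx": -0.13, "dy": -0.4436, "dz": 0.05, "rx": 0, "ry": 0, "rz": 0, "claw": 0.5}, {"dx": -0.13, "dy": -0.4436, "dz": 0.05, "rx": 0, "ry": 0, "rz": 0, "claw": 0.5}, {"dx": -0.13, "dy": -0.4436, "dz": 0.05, "rx": 0, "ry": 0, "rz": 0, "claw": 0.5}, {"dx": -0.13, "dy": -0.4436, "dz": 0.05, "rx": 0, "ry": 0, "rz": 0, "claw": 0.5}, {"dx": -0.13, "dy": -0.4436, "dz": 0.05, "rx": 0, "ry": 0, "rz": 0, "claw": 0.5}, {"dx": -0.13, "dy": -0.4436, "dz": 0.05, "rx": 0, "ry": 0, "rz": 0, "claw": 0.5}])

```text
time_s: 2.7
ee_pos: [0.5404, 0.2039, 0.1724]
eef_rot: [-3.142, 0.0, -2.592]
force: [0.4, 1.9, -0.0]
grip_width: 0.047
grip_force: 0.0
```

>>> step_arm(plan=[{"dx": 0, "dy": 0, "dz": 0.3, "rx": 0, "ry": 0, "rz": 0, "claw": 0.5}, {"dx": 0, "dy": 0, "dz": 0.3, "rx": 0, "ry": 0, "rz": 0, "claw": 0.5}, {"dx": 0, "dy": 0, "dz": 0, "rx": 0, "ry": 0, "rz": 0, "claw": 0.5}])

```text
time_s: 3.0
ee_pos: [0.5376, 0.2045, 0.1088]
eef_rot: [3.14, -0.006, -2.592]
force: [0.2, -0.9, -0.6]
grip_width: 0.0469
grip_force: 0.0
```

```bash
python3 -c "
from h import *
P=(.5702,.1779,.554)
delta([*pose(P,(-11,40)),.021],P[2]+np.pi)
c=viewer.camera('side'); save(c,'near',(190,220,330,360),4)
print(telemetry.get_obs()['qpos'])"
```

```text
t 3.0 pos [0.5376 0.2045 0.1088] rot [ 3.14   -0.0062 -2.5917] F [ 0.2 -0.9 -0.6] w 0.0469 gf 0.0 q6 -1.82
shift(after no turn) [-0.032  0.001  0.878] turn [ 0.001  -0.004  -0.0026]
[ 3.00436928e-01  4.70769536e-01  1.55706644e+00  2.16244057e-06
  1.11687990e+00 -1.82159462e+00]
```

View pics/near.png

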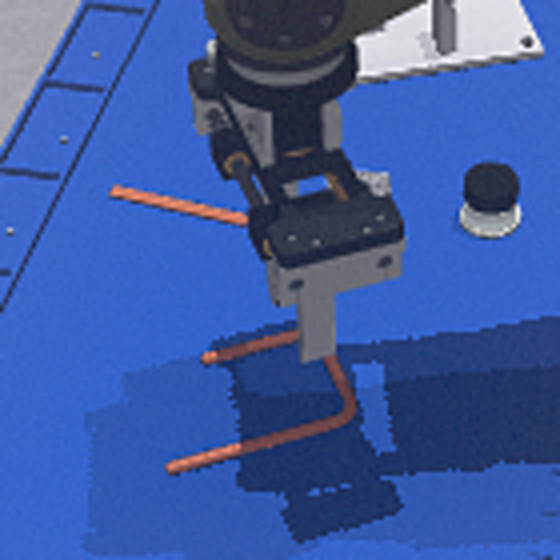

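The near finger tip is at crop (317,355), above the bend side of the long leg, which runs from (170,467) to (340,415). I compare that tip with its predicted position to see the side camera's offset.

```bash
python3 -c "
from h import *
o=telemetry.get_obs();R=Ro.from_euler('xyz',o['eef_rot'])
for n in('side','top'):
    c=viewer.camera(n)
    C=cloud(c); g=C[...,2]
    p=(C-o['ee_pos'])@R.as_matrix()
    m=(p[...,2]>-.015)&(p[...,2]<.02)&(np.abs(p[...,1])<.05)&(np.abs(p[...,0])<.03)
    q=p[m]; print(n,m.sum(),'x mean/lo/hi',q[:,0].mean().round(4),np.percentile(q[:,0],[3,97]).round(4),'y',np.percentile(q[:,1],[3,50,97]).round(4),'zmax',np.percentile(q[:,2],97).round(4))
    uv=np.argwhere(m); print(uv.min(0),uv.max(0))
"
```

```text
side 85 x mean/lo/hi 0.0005 [-0.0065  0.012 ] y [-0.0291  0.0361  0.0387] zmax 0.0127
[285 256] [309 273]<string>:9: RuntimeWarning: Mean of empty slice.
  ret = ret.dtype.type(ret / rcount)
Traceback (most recent call last):
IndexError: index -1 is out of bounds for axis 0 with size 0
```

>>> step_arm(plan=[{"dx": -0.03, "dy": 0, "dz": 0.25, "rx": 0, "ry": 0, "rz": 0, "claw": 0.5}, {"dx": 0, "dy": 0, "dz": 0.25, "rx": 0, "ry": 0, "rz": 0, "claw": 0.5}, {"dx": 0, "dy": 0, "dz": 0.15, "rx": 0, "ry": 0, "rz": 0, "claw": 0.5}, {"dx": 0, "dy": 0, "dz": 0, "rx": 0, "ry": 0, "rz": 0, "claw": 0.5}, {"dx": 0, "dy": 0, "dz": 0, "rx": 0, "ry": 0, "rz": 0, "claw": 0.5}])

```text
time_s: 3.65
ee_pos: [0.5423, 0.2073, 0.0488]
eef_rot: [-3.141, 0.001, -2.588]
force: [-0.6, -0.2, -0.0]
grip_width: 0.0471
grip_force: 0.0
```

```bash
python3 -c "
from h import *
P=(.5702,.1779,.554)
delta([*pose(P,(-11,40)),.021],P[2]+np.pi)"
```

```text
t 3.65 pos [0.5423 0.2073 0.0488] rot [-3.1412e+00  1.5000e-03 -2.5875e+00] F [-0.6 -0.2 -0. ] w 0.0471 gf 0.0 q6 -1.82
shift(after no turn) [0.028 0.004 0.278] turn [-0.0002  0.0009  0.    ]
```

>>> step_arm(plan=[{"dx": 0.028, "dy": 0, "dz": 0.1, "rx": 0, "ry": 0, "rz": 0, "claw": 0.5}, {"dx": 0, "dy": 0, "dz": 0.1, "rx": 0, "ry": 0, "rz": 0, "claw": 0.5}, {"dx": 0, "dy": 0, "dz": 0.05, "rx": 0, "ry": 0, "rz": 0, "claw": 0.5}, {"dx": 0, "dy": 0, "dz": 0.03, "rx": 0, "ry": 0, "rz": 0, "claw": 0.5}, {"dx": 0, "dy": 0, "dz": 0, "rx": 0, "ry": 0, "rz": 0, "claw": 0.5}, {"dx": 0, "dy": 0, "dz": 0, "rx": 0, "ry": 0, "rz": 0, "claw": 0.5}])

```text
time_s: 4.25
ee_pos: [0.5391, 0.2054, 0.0202]
eef_rot: [3.141, -0.001, -2.587]
force: [-7.9, -2.8, 13.1]
grip_width: 0.047
grip_force: 7.0
```

>>> step_arm(plan=[{"dx": 0, "dy": 0, "dz": -0.02, "rx": 0, "ry": 0, "rz": 0, "claw": 0.5}, {"dx": 0, "dy": 0, "dz": 0, "rx": 0, "ry": 0, "rz": 0, "claw": 0.5}])

```text
time_s: 4.45
ee_pos: [0.5396, 0.2056, 0.0216]
eef_rot: [-3.141, 0.0, -2.587]
force: [0.1, 0.2, -0.4]
grip_width: 0.0464
grip_force: 0.0
```

```bash
python3 -c "
from h import *
P=(.5702,.1779,.554)
delta([*pose(P,(-11,40)),.021],P[2]+np.pi)
c=viewer.camera('side'); save(c,'near2',(210,250,330,370),5)
m=orange(c,(225,295,288,345));print(m.sum())"
```

```text
t 4.45 pos [0.5396 0.2056 0.0216] rot [-3.1415e+00  5.0000e-04 -2.5874e+00] F [ 0.1  0.2 -0.4] w 0.0464 gf 0.0 q6 -1.82
shift(after no turn) [-0.005  0.003  0.006] turn [-0.0001  0.0003  0.0001]
55
```

View pics/near2.png

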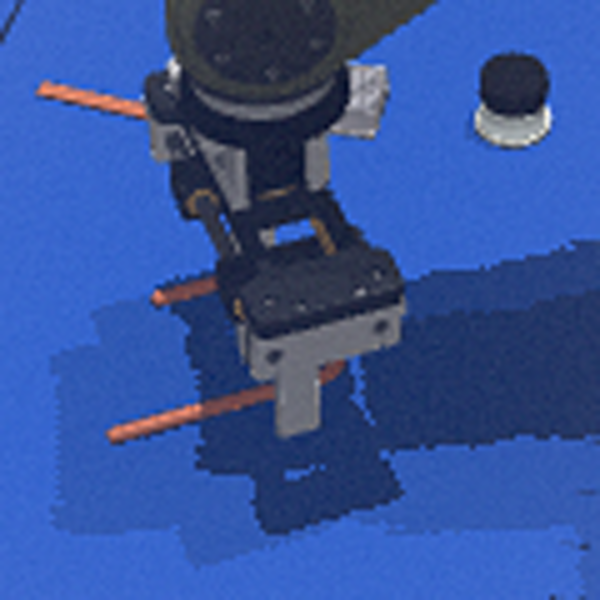

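The near finger at (298,400) stands outside the long leg, which passes behind it between the fingers. The mat contact force is gone, so I close the gripper.

>>> step_arm(plan=[{"dx": 0, "dy": 0, "dz": 0, "rx": 0, "ry": 0, "rz": 0, "claw": 1}, {"dx": 0, "dy": 0, "dz": 0, "rx": 0, "ry": 0, "rz": 0, "claw": 1}, {"dx": 0, "dy": 0, "dz": 0, "rx": 0, "ry": 0, "rz": 0, "claw": 1}, {"dx": 0, "dy": 0, "dz": 0, "rx": 0, "ry": 0, "rz": 0, "claw": 1}, {"dx": 0, "dy": 0, "dz": 0, "rx": 0, "ry": 0, "rz": 0, "claw": 1}, {"dx": 0, "dy": 0, "dz": 0, "rx": 0, "ry": 0, "rz": 0, "claw": 1}], grip_force=45)

```text
time_s: 5.1
ee_pos: [0.5394, 0.2055, 0.0214]
eef_rot: [-3.142, -0.0, -2.587]
force: [0.3, 0.6, -0.1]
grip_width: 0.0064
grip_force: 45.0
```

```bash
python3 -c "
from h import *
delta([.54,.2,.2])"
```

```text
t 5.1 pos [0.5394 0.2055 0.0214] rot [-3.1416 -0.     -2.5873] F [ 0.3  0.6 -0.1] w 0.0064 gf 45.0 q6 -1.82
shift(after no turn) [ 0.024 -0.05  -1.786] turn [0. 0. 0.]
```

>>> step_arm(plan=[{"dx": 0, "dy": 0, "dz": -0.1, "rx": 0, "ry": 0, "rz": 0, "claw": 1}, {"dx": 0, "dy": 0, "dz": -0.2, "rx": 0, "ry": 0, "rz": 0, "claw": 1}, {"dx": 0, "dy": 0, "dz": -0.25, "rx": 0, "ry": 0, "rz": 0, "claw": 1}, {"dx": 0, "dy": 0, "dz": -0.3, "rx": 0, "ry": 0, "rz": 0, "claw": 1}, {"dx": 0, "dy": 0, "dz": -0.3, "rx": 0, "ry": 0, "rz": 0, "claw": 1}, {"dx": 0, "dy": 0, "dz": -0.3, "rx": 0, "ry": 0, "rz": 0, "claw": 1}, {"dx": 0, "dy": 0, "dz": -0.2, "rx": 0, "ry": 0, "rz": 0, "claw": 1}, {"dx": 0, "dy": 0, "dz": -0.1, "rx": 0, "ry": 0, "rz": 0, "claw": 1}, {"dx": 0, "dy": 0, "dz": 0, "rx": 0, "ry": 0, "rz": 0, "claw": 1}, {"dx": 0, "dy": 0, "dz": 0, "rx": 0, "ry": 0, "rz": 0, "claw": 1}])

```text
time_s: 6.1
ee_pos: [0.539, 0.2054, 0.1955]
eef_rot: [3.141, -0.001, -2.587]
force: [0.3, 0.6, -0.4]
grip_width: 0.0061
grip_force: 45.0
```

Run:
```python
from h import *
delta([.54,.2,.2])
for n in("side","top"):
    c=viewer.camera(n); o=telemetry.get_obs()
    m=orange(c,(150,120,420,400)).astype(bool)
    C=cloud(c); m&=(C[...,2]>.08)&(C[...,2]<.35)
    q=(C[m]-o["ee_pos"])@Ro.from_euler("xyz",o["eef_rot"]).as_matrix()*1000
    print(n,m.sum())
    for s in q[::max(1,len(q)//14)]: print(s.round(0))
```

```text
t 6.1 pos [0.539  0.2054 0.1955] rot [ 3.1413e+00 -1.2000e-03 -2.5874e+00] F [ 0.3  0.6 -0.4] w 0.0061 gf 45.0 q6 -1.82
shift(after no turn) [ 0.02  -0.051 -0.045] turn [0. 0. 0.]
side 70
[-19.  26. -99.]
[-20. -78.  11.]
[-33. -74.   8.]
[-31. -74.  11.]
[-27.  -1.  11.]
[-20.   7.  13.]
[-44.   4.  10.]
[-60.   3.   9.]
[-49.   3.  13.]
[-68.   2.  10.]
[-58.   4.  11.]
[-75.   2.  10.]
[-64.   3.  14.]
[-76.   5.  10.]
top 56
[ 34. -77. -86.]
[  5. -79.  15.]
[ 12. -76.  11.]
[ 18. -79.   8.]
[ 22. -77.  14.]
[ 28. -74.  10.]
[ 34. -68.   5.]
[ 34. -67.  14.]
[ 37. -65.  10.]
[ 37. -59.  12.]
[ 35. -53.  15.]
[ 36. -46.  11.]
[ 38. -42.   8.]
[ 36. -38.  19.]
```

The pipe hangs level in the grip, with the bend 38 mm to one side of the tool and the short leg at -77 mm, as expected. Next I turn it 187° at this height.

>>> step_arm(plan=[{"dx": 0, "dy": 0, "dz": 0, "rx": 0, "ry": 0, "rz": 0.04, "claw": 1}, {"dx": 0, "dy": 0, "dz": 0, "rx": 0, "ry": 0, "rz": 0.08, "claw": 1}, {"dx": 0, "dy": 0, "dz": 0, "rx": 0, "ry": 0, "rz": 0.09, "claw": 1}, {"dx": 0, "dy": 0, "dz": 0, "rx": 0, "ry": 0, "rz": 0.09, "claw": 1}, {"dx": 0, "dy": 0, "dz": 0, "rx": 0, "ry": 0, "rz": 0.09, "claw": 1}, {"dx": 0, "dy": 0, "dz": 0, "rx": 0, "ry": 0, "rz": 0.09, "claw": 1}, {"dx": 0, "dy": 0, "dz": 0, "rx": 0, "ry": 0, "rz": 0.09, "claw": 1}, {"dx": 0, "dy": 0, "dz": 0, "rx": 0, "ry": 0, "rz": 0.09, "claw": 1}, {"dx": 0, "dy": 0, "dz": 0, "rx": 0, "ry": 0, "rz": 0.09, "claw": 1}, {"dx": 0, "dy": 0, "dz": 0, "rx": 0, "ry": 0, "rz": 0.09, "claw": 1}])

```text
time_s: 7.2
ee_pos: [0.5391, 0.2054, 0.1954]
eef_rot: [-3.14, -0.001, 2.371]
force: [0.3, 0.5, -1.7]
grip_width: 0.0065
grip_force: 45.0
```

>>> step_arm(plan=[{"dx": 0, "dy": 0, "dz": 0, "rx": 0, "ry": 0, "rz": 0.09, "claw": 1}, {"dx": 0, "dy": 0, "dz": 0, "rx": 0, "ry": 0, "rz": 0.09, "claw": 1}, {"dx": 0, "dy": 0, "dz": 0, "rx": 0, "ry": 0, "rz": 0.09, "claw": 1}, {"dx": 0, "dy": 0, "dz": 0, "rx": 0, "ry": 0, "rz": 0.09, "claw": 1}, {"dx": 0, "dy": 0, "dz": 0, "rx": 0, "ry": 0, "rz": 0.09, "claw": 1}, {"dx": 0, "dy": 0, "dz": 0, "rx": 0, "ry": 0, "rz": 0.09, "claw": 1}, {"dx": 0, "dy": 0, "dz": 0, "rx": 0, "ry": 0, "rz": 0.09, "claw": 1}, {"dx": 0, "dy": 0, "dz": 0, "rx": 0, "ry": 0, "rz": 0.09, "claw": 1}, {"dx": 0, "dy": 0, "dz": 0, "rx": 0, "ry": 0, "rz": 0.09, "claw": 1}, {"dx": 0, "dy": 0, "dz": 0, "rx": 0, "ry": 0, "rz": 0.09, "claw": 1}])

```text
time_s: 8.2
ee_pos: [0.5391, 0.2054, 0.1954]
eef_rot: [-3.141, 0.001, 0.957]
force: [-0.1, -0.0, 0.4]
grip_width: 0.0065
grip_force: 45.0
```

>>> step_arm(plan=[{"dx": 0, "dy": 0, "dz": 0, "rx": 0, "ry": 0, "rz": 0.09, "claw": 1}, {"dx": 0, "dy": 0, "dz": 0, "rx": 0, "ry": 0, "rz": 0.09, "claw": 1}, {"dx": 0, "dy": 0, "dz": 0, "rx": 0, "ry": 0, "rz": 0.09, "claw": 1}, {"dx": 0, "dy": 0, "dz": 0, "rx": 0, "ry": 0, "rz": 0.05, "claw": 1}, {"dx": 0, "dy": 0, "dz": 0, "rx": 0, "ry": 0, "rz": 0.02, "claw": 1}, {"dx": 0, "dy": 0, "dz": 0, "rx": 0, "ry": 0, "rz": 0, "claw": 1}, {"dx": 0, "dy": 0, "dz": 0, "rx": 0, "ry": 0, "rz": 0, "claw": 1}])

```text
time_s: 8.9
ee_pos: [0.5392, 0.2055, 0.1958]
eef_rot: [-3.142, 0.001, 0.43]
force: [0.8, 0.0, -0.3]
grip_width: 0.0061
grip_force: 45.0
```

```bash
python3 -c "
from h import *
J=(.5654,-.219,-2.711)
print(pose(J,(9,40)))
delta([*pose(J,(9,40)),.18],J[2]+np.pi)"
```

```text
[ 0.57391791 -0.25910543]
t 8.9 pos [0.5392 0.2055 0.1958] rot [-3.1415e+00  1.1000e-03  4.2970e-01] F [ 0.8  0.  -0.3] w 0.0061 gf 45.0 q6 1.44
shift(after no turn) [-1.62   4.368  0.159] turn [-0.0001  0.0007 -0.0005]
```

>>> step_arm(plan=[{"dx": -0.06, "dy": 0.1618, "dz": 0, "rx": 0, "ry": 0, "rz": 0, "claw": 1}, {"dx": -0.12, "dy": 0.3235, "dz": 0, "rx": 0, "ry": 0, "rz": 0, "claw": 1}, {"dx": -0.15, "dy": 0.4044, "dz": 0, "rx": 0, "ry": 0, "rz": 0, "claw": 1}, {"dx": -0.15, "dy": 0.4044, "dz": 0, "rx": 0, "ry": 0, "rz": 0, "claw": 1}, {"dx": -0.15, "dy": 0.4044, "dz": 0, "rx": 0, "ry": 0, "rz": 0, "claw": 1}, {"dx": -0.15, "dy": 0.4044, "dz": 0, "rx": 0, "ry": 0, "rz": 0, "claw": 1}, {"dx": -0.15, "dy": 0.4044, "dz": 0, "rx": 0, "ry": 0, "rz": 0, "claw": 1}, {"dx": -0.15, "dy": 0.4044, "dz": 0, "rx": 0, "ry": 0, "rz": 0, "claw": 1}, {"dx": -0.15, "dy": 0.4044, "dz": 0, "rx": 0, "ry": 0, "rz": 0, "claw": 1}, {"dx": -0.15, "dy": 0.4044, "dz": 0, "rx": 0, "ry": 0, "rz": 0, "claw": 1}])

```text
time_s: 9.9
ee_pos: [0.5678, -0.1929, 0.1964]
eef_rot: [3.142, 0.0, 0.429]
force: [1.2, -0.3, -0.2]
grip_width: 0.0066
grip_force: 45.0
```

>>> step_arm(plan=[{"dx": -0.12, "dy": 0.35, "dz": 0, "rx": 0, "ry": 0, "rz": 0, "claw": 1}, {"dx": -0.08, "dy": 0.2, "dz": 0.1, "rx": 0, "ry": 0, "rz": 0, "claw": 1}, {"dx": -0.04, "dy": 0.1, "dz": 0.2, "rx": 0, "ry": 0, "rz": 0, "claw": 1}, {"dx": 0, "dy": 0, "dz": 0.2, "rx": 0, "ry": 0, "rz": 0, "claw": 1}, {"dx": 0, "dy": 0, "dz": 0, "rx": 0, "ry": 0, "rz": 0, "claw": 1}, {"dx": 0, "dy": 0, "dz": 0, "rx": 0, "ry": 0, "rz": 0, "claw": 1}])

```text
time_s: 10.5
ee_pos: [0.5734, -0.2597, 0.1469]
eef_rot: [-3.141, 0.0, 0.429]
force: [-0.1, -0.4, -1.2]
grip_width: 0.0063
grip_force: 45.0
```

```bash
cat >> h.py <<'E'
def held(yawpipe,off=14.4,boxes=None):
    # fit held pipe in each camera at axis height; print pose
    o=telemetry.get_obs(); z=o["ee_pos"][2]-off/1000
    for n,jig in(("top",(.5676,-.2163,-2.706)),("side",(.5632,-.2215,-2.718))):
        c=viewer.camera(n); x,y=px(c,[.56,-.22,z]); b=[int(x-60),int(y-60),int(x+60),int(y+60)]
        m=orange(c,b).astype(bool); C=cloud(c)
        m&=(abs(C[...,2]-z)<.025)
        P=np.array([pt_z(c,u,v,z+.002)[:2] for v,u in np.argwhere(m)])
        def f(p):
            cc,s=np.cos(p[2]),np.sin(p[2]); return jdist((P-p[:2])@np.array([[cc,-s],[s,cc]]))[0]
        e=pose((*o["ee_pos"][:2],yawpipe),(11,-40))
        r=least_squares(f,[*e,yawpipe],loss="soft_l1",f_scale=.003)
        cc,s=np.cos(jig[2]),np.sin(jig[2]); d=r.x[:2]-np.array(jig[:2])
        q=(P-r.x[:2])@np.array([[np.cos(r.x[2]),-np.sin(r.x[2])],[np.sin(r.x[2]),np.cos(r.x[2])]])*1000
        print(n,len(P),"pipe",r.x.round(4),"expected",e.round(4),"in jig mm",(np.array([cc*d[0]+s*d[1],-s*d[0]+cc*d[1]])*1000).round(1),"dyaw",round(wrap(r.x[2]-jig[2]),3),"ends",q.max(0).round(0),q.min(0).round(0),"rms",(1000*np.sqrt(np.mean(r.fun**2))).round(2))
        save(c,f"held_{n}_{o['time_s']:.2f}",b,4)
E
python3 -c "
from h import *
J=(.5654,-.219,-2.711)
delta([*pose(J,(9,40)),.12],J[2]+np.pi)
held(-2.711)"; ls pics
```

```text
t 10.5 pos [ 0.5734 -0.2597  0.1469] rot [-3.1415e+00  1.0000e-04  4.2870e-01] F [-0.1 -0.4 -1.2] w 0.0063 gf 45.0 q6 0.66
shift(after no turn) [ 0.007 -0.003  0.269] turn [-0.0001  0.0001 -0.0012]
crop_side.png
crop_top.png
d_side.png
d_top.png
near.png
near2.png
side0.png
top0.pngTraceback (most recent call last):
  File "<string>", line 5, in <module>
    held(-2.711)
    ~~~~^^^^^^^^
  File "h.py", line 74, in held
    r=least_squares(f,[*e,yawpipe],loss="soft_l1",f_scale=.003)
    return func(*args, **kwargs)
    vector_fun = VectorFunction(
        fun_wrapped,
    ...<6 lines>...
        workers=workers
    )
    self._update_fun()
    ~~~~~~~~~~~~~~~~^^
    self.f = self.fun_wrapped(xp_copy(self.x))
             ~~~~~~~~~~~~~~~~^^^^^^^^^^^^^^^^^
    return np.atleast_1d(self.fun(x))
                         ~~~~~~~~^^^
    return self.f(x, *self.args, **self.kwargs)
           ~~~~~~^^^^^^^^^^^^^^^^^^^^^^^^^^^^^^
  File "h.py", line 72, in f
    cc,s=np.cos(p[2]),np.sin(p[2]); return jdist((P-p[:2])@np.array([[cc,-s],[s,cc]]))[0]
                                                  ~^~~~~~
ValueError: operands could not be broadcast together with shapes (0,) (2,)
```

```bash
sed -i 's/^        def f(p):\n            cc,s/&/; s/^        P=np.array(\[pt_z(c,u,v,z+.002).*/&\n        if len(P)<15: print(n,"occluded",len(P)); save(c,f"held_{n}",b,4); continue/' h.py
python3 -c "
from h import *
held(-2.711)"; ls pics
```

```text
top occluded 0
side 125 pipe [ 0.5393 -0.229  -2.7032] expected [ 0.5471 -0.2279] in jig mm [24.8 -3. ] dyaw 0.015 ends [68. 45.] [-53. -45.] rms 2.97
crop_side.png
crop_top.png
d_side.png
d_top.png
held_side_10.55.png
held_top.png
near.png
near2.png
side0.png
top0.png
```

View pics/held_side_10.55.png

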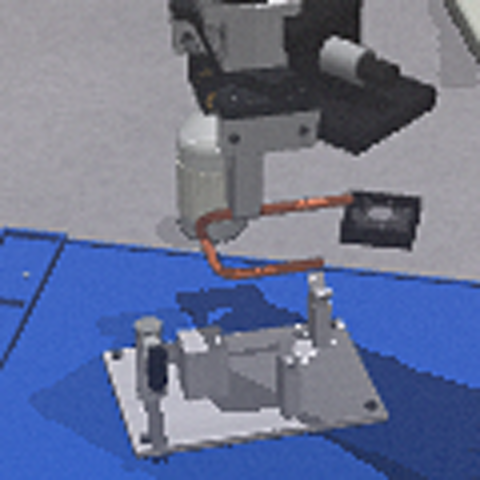

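The side picture shows the pipe level over the jig. The bend (210,245) is on the pad side, the short leg ends at (320,263) and the long leg ends at (350,198). I refit with the yaw fixed from the robot and roll about the long leg left free.

```bash
cat >> h.py <<'E'
def held2(jig=(.5632,-.2215,-2.718),off=14.4,n="side",ctr=(.56,-.22)):
    o=telemetry.get_obs(); z=o["ee_pos"][2]-off/1000; yp=wrap(o["eef_rot"][2]-np.pi)
    c=viewer.camera(n); x,y=px(c,[*ctr,z]); b=[int(x-60),int(y-60),int(x+60),int(y+60)]
    m=orange(c,b).astype(bool); C=cloud(c); m&=(abs(C[...,2]-z)<.04)
    U=np.argwhere(m)[:,::-1].astype(float); V=jdist(np.zeros((1,2)))[1]
    # visible mask: skeleton samples
    S=np.concatenate([A+np.linspace(0,1,max(2,int(np.linalg.norm(B-A)/.002)))[:,None]*(B-A) for A,B in zip(V[:-1],V[1:])])
    def proj(p,S):
        h=.04-S[:,1]; X=np.c_[S[:,0],.04-h*np.cos(p[2]),h*np.sin(p[2])]
        cc,s=np.cos(yp),np.sin(yp); W=np.c_[p[0]+X[:,0]*cc-X[:,1]*s,p[1]+X[:,0]*s+X[:,1]*cc,z+X[:,2]]
        q=W@np.array(c["R"]).T+np.array(c["t"]); return q[:,:2]/q[:,2:]*[c["fx"],c["fy"]]+[c["cx"],c["cy"]]
    from scipy.spatial import cKDTree
    def f(p):
        d=cKDTree(proj(p,S)).query(U)[0]; e=cKDTree(U).query(proj(p,S[[0,-1]]))[0]; return np.r_[np.maximum(d-1,0),(e)*3]
    e=pose((*o["ee_pos"][:2],yp),(11,-40))
    r=least_squares(f,[*e,0],x_scale=[.005,.005,.1],diff_step=1e-3)
    cc,s=np.cos(jig[2]),np.sin(jig[2]); d=r.x[:2]-np.array(jig[:2])
    print(n,len(U),"pipe",r.x.round(4),"exp",e.round(4),"in jig",(np.array([cc*d[0]+s*d[1],-s*d[0]+cc*d[1]])*1000).round(1),"px rms",np.sqrt(np.mean(r.fun**2)).round(2),"rms0",np.sqrt(np.mean(f([*e,0])**2)).round(2))
    # finger/gripper offset: cloud of gripper not used
E
python3 -c "
from h import *
held2()"
```

```text
side 130 pipe [ 0.542  -0.229   0.0012] exp [ 0.5474 -0.2277] in jig [22.4 -1.9] px rms 0.25 rms0 0.69
```

>>> step_arm(plan=[{"dx": 0.015, "dy": 0.01, "dz": 0.1, "rx": 0, "ry": 0, "rz": 0, "claw": 1}, {"dx": 0, "dy": 0, "dz": 0.15, "rx": 0, "ry": 0, "rz": 0, "claw": 1}, {"dx": 0, "dy": 0, "dz": 0.15, "rx": 0, "ry": 0, "rz": 0, "claw": 1}, {"dx": 0, "dy": 0, "dz": 0.1, "rx": 0, "ry": 0, "rz": 0, "claw": 1}, {"dx": 0, "dy": 0, "dz": 0.05, "rx": 0, "ry": 0, "rz": 0, "claw": 1}, {"dx": 0, "dy": 0, "dz": 0, "rx": 0, "ry": 0, "rz": 0, "claw": 1}, {"dx": 0, "dy": 0, "dz": 0, "rx": 0, "ry": 0, "rz": 0, "claw": 1}])

```text
time_s: 11.4
ee_pos: [0.5756, -0.2597, 0.0918]
eef_rot: [3.141, -0.0, 0.429]
force: [-0.5, 0.5, 0.1]
grip_width: 0.0063
grip_force: 45.0
```

```bash
python3 -c "
from h import *
J=(.5654,-.219,-2.711)
delta([*pose(J,(9,40)),.0724],J[2]+np.pi)
held2()
c=viewer.camera('side'); x,y=px(c,[.55,-.22,.06]); save(c,'over',(int(x-45),int(y-40),int(x+45),int(y+40)),7)
"
```

```text
t 11.4 pos [ 0.5756 -0.2597  0.0918] rot [ 3.1412e+00 -3.0000e-04  4.2860e-01] F [-0.5  0.5  0.1] w 0.0063 gf 45.0 q6 0.66
shift(after no turn) [-0.013 -0.013  0.194] turn [ 0.0003 -0.0002 -0.0013]
side 106 pipe [ 0.5435 -0.2321 -0.0203] exp [ 0.549  -0.2279] in jig [22.3  1.6] px rms 0.2 rms0 0.71
```

View pics/over.png

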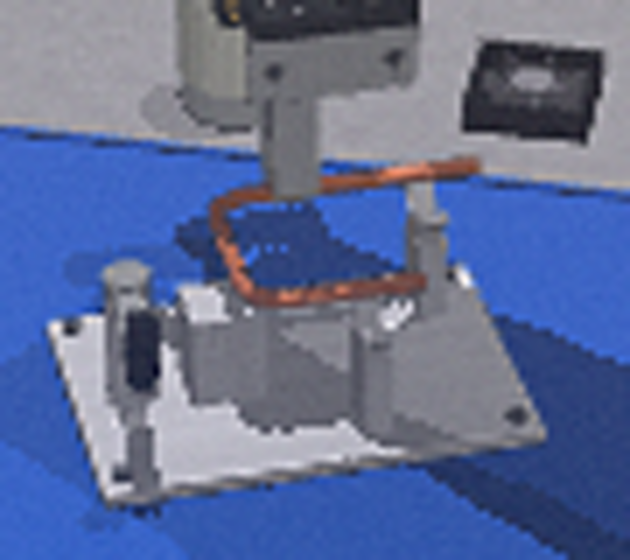

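The pipe sits over the jig: the long leg passes over the rear post with its tip at (478,165), the short tip is past the front post at (425,282), and the bend is over the pad. The remaining offset is about 1–2 mm, so I lower it slowly and watch the force.

>>> step_arm(plan=[{"dx": 0.01, "dy": -0.012, "dz": 0.02, "rx": 0, "ry": 0, "rz": 0, "claw": 1}, {"dx": 0, "dy": 0, "dz": 0.03, "rx": 0, "ry": 0, "rz": 0, "claw": 1}, {"dx": 0, "dy": 0, "dz": 0.03, "rx": 0, "ry": 0, "rz": 0, "claw": 1}, {"dx": 0, "dy": 0, "dz": 0.02, "rx": 0, "ry": 0, "rz": 0, "claw": 1}, {"dx": 0, "dy": 0, "dz": 0.02, "rx": 0, "ry": 0, "rz": 0, "claw": 1}, {"dx": 0, "dy": 0, "dz": 0, "rx": 0, "ry": 0, "rz": 0, "claw": 1}])

```text
time_s: 12.1
ee_pos: [0.5757, -0.2581, 0.0791]
eef_rot: [-3.141, 0.0, 0.429]
force: [-0.0, 0.2, -1.1]
grip_width: 0.0066
grip_force: 45.0
```

>>> step_arm(plan=[{"dx": 0, "dy": 0, "dz": 0.02, "rx": 0, "ry": 0, "rz": 0, "claw": 1}, {"dx": 0, "dy": 0, "dz": 0, "rx": 0, "ry": 0, "rz": 0, "claw": 1}, {"dx": 0, "dy": 0, "dz": 0, "rx": 0, "ry": 0, "rz": 0, "claw": 1}])

```text
time_s: 12.4
ee_pos: [0.5758, -0.2581, 0.0775]
eef_rot: [3.142, -0.0, 0.429]
force: [0.1, 0.7, -0.8]
grip_width: 0.0064
grip_force: 45.0
```

>>> step_arm(plan=[{"dx": 0, "dy": 0, "dz": 0.015, "rx": 0, "ry": 0, "rz": 0, "claw": 1}, {"dx": 0, "dy": 0, "dz": 0, "rx": 0, "ry": 0, "rz": 0, "claw": 1}, {"dx": 0, "dy": 0, "dz": 0, "rx": 0, "ry": 0, "rz": 0, "claw": 1}])

```text
time_s: 12.7
ee_pos: [0.5758, -0.2581, 0.0759]
eef_rot: [-3.142, 0.0, 0.429]
force: [-0.7, 0.2, -0.0]
grip_width: 0.0066
grip_force: 45.0
```

>>> step_arm(plan=[{"dx": 0, "dy": 0, "dz": 0.015, "rx": 0, "ry": 0, "rz": 0, "claw": 1}, {"dx": 0, "dy": 0, "dz": 0, "rx": 0, "ry": 0, "rz": 0, "claw": 1}, {"dx": 0, "dy": 0, "dz": 0, "rx": 0, "ry": 0, "rz": 0, "claw": 1}])

```text
time_s: 13.0
ee_pos: [0.5758, -0.2581, 0.0744]
eef_rot: [-3.141, 0.0, 0.429]
force: [0.5, 0.5, -0.7]
grip_width: 0.0066
grip_force: 45.0
```

>>> step_arm(plan=[{"dx": 0, "dy": 0, "dz": 0.01, "rx": 0, "ry": 0, "rz": 0, "claw": 1}, {"dx": 0, "dy": 0, "dz": 0, "rx": 0, "ry": 0, "rz": 0, "claw": 1}, {"dx": 0, "dy": 0, "dz": 0, "rx": 0, "ry": 0, "rz": 0, "claw": 1}])

```text
time_s: 13.3
ee_pos: [0.5759, -0.2581, 0.0735]
eef_rot: [3.142, -0.0, 0.429]
force: [0.1, 0.2, -0.7]
grip_width: 0.0067
grip_force: 45.0
```

>>> step_arm(plan=[{"dx": 0, "dy": 0, "dz": 0.01, "rx": 0, "ry": 0, "rz": 0, "claw": 1}, {"dx": 0, "dy": 0, "dz": 0, "rx": 0, "ry": 0, "rz": 0, "claw": 1}, {"dx": 0, "dy": 0, "dz": 0, "rx": 0, "ry": 0, "rz": 0, "claw": 1}])

```text
time_s: 13.6
ee_pos: [0.576, -0.2582, 0.0726]
eef_rot: [3.141, -0.0, 0.429]
force: [0.2, -1.0, 1.4]
grip_width: 0.0067
grip_force: 45.0
```

```bash
python3 -c "
from h import *
J=(.5654,-.219,-2.711)
delta([*pose(J,(9,40)),.0724],J[2]+np.pi)
held2()"
```

```text
t 13.6 pos [ 0.576  -0.2582  0.0726] rot [ 3.1412e+00 -3.0000e-04  4.2860e-01] F [ 0.2 -1.   1.4] w 0.0067 gf 45.0 q6 0.66
shift(after no turn) [-0.022 -0.     0.002] turn [ 0.0002 -0.0002 -0.0013]
side 96 pipe [ 0.5444 -0.2326 -0.0482] exp [ 0.5493 -0.2264] in jig [21.7  2.4] px rms 0.25 rms0 0.85
```

>>> step_arm(plan=[{"dx": 0, "dy": 0, "dz": 0.008, "rx": 0, "ry": 0, "rz": 0, "claw": 1}, {"dx": 0, "dy": 0, "dz": 0, "rx": 0, "ry": 0, "rz": 0, "claw": 1}, {"dx": 0, "dy": 0, "dz": 0, "rx": 0, "ry": 0, "rz": 0, "claw": 1}])

```text
time_s: 13.95
ee_pos: [0.5761, -0.2583, 0.0721]
eef_rot: [3.141, -0.001, 0.429]
force: [0.3, -1.3, 5.6]
grip_width: 0.0068
grip_force: 45.0
```

Contact comes at the expected seat height with 5.6 N. I ease the grip and open slightly.

>>> step_arm(plan=[{"dx": 0, "dy": 0, "dz": 0, "rx": 0, "ry": 0, "rz": 0, "claw": 1}, {"dx": 0, "dy": 0, "dz": 0, "rx": 0, "ry": 0, "rz": 0, "claw": 1}, {"dx": 0, "dy": 0, "dz": 0, "rx": 0, "ry": 0, "rz": 0, "claw": 0.88}, {"dx": 0, "dy": 0, "dz": 0, "rx": 0, "ry": 0, "rz": 0, "claw": 0.84}, {"dx": 0, "dy": 0, "dz": 0, "rx": 0, "ry": 0, "rz": 0, "claw": 0.78}, {"dx": 0, "dy": 0, "dz": 0, "rx": 0, "ry": 0, "rz": 0, "claw": 0.7}, {"dx": 0, "dy": 0, "dz": 0, "rx": 0, "ry": 0, "rz": 0, "claw": 0.7}, {"dx": 0, "dy": 0, "dz": 0, "rx": 0, "ry": 0, "rz": 0, "claw": 0.7}], grip_force=4)

```text
time_s: 14.75
ee_pos: [0.5758, -0.2581, 0.0716]
eef_rot: [-3.142, 0.0, 0.429]
force: [0.8, 0.0, 1.0]
grip_width: 0.0282
grip_force: 0.0
```

```bash
python3 -c "
from h import *
delta([.57,-.25,.15]); held2()"
```

```text
t 14.75 pos [ 0.5758 -0.2581  0.0716] rot [-3.1415e+00  1.0000e-04  4.2860e-01] F [0.8 0.  1. ] w 0.0282 gf 0.0 q6 0.66
shift(after no turn) [-0.019 -0.098 -0.784] turn [0. 0. 0.]
side 92 pipe [ 0.5444 -0.2306  0.0176] exp [ 0.5492 -0.2263] in jig [20.9  0.6] px rms 0.17 rms0 0.87
```

The pipe has settled at jig (20.9, 0.6) and lies level. I retreat upward, then aside with a 45° turn for the keeper, and look with both cameras.

>>> step_arm(plan=[{"dx": 0, "dy": 0, "dz": -0.05, "rx": 0, "ry": 0, "rz": 0, "claw": 0.7}, {"dx": 0, "dy": 0, "dz": -0.15, "rx": 0, "ry": 0, "rz": 0, "claw": 0.7}, {"dx": 0, "dy": 0, "dz": -0.25, "rx": 0, "ry": 0, "rz": 0, "claw": 0.7}, {"dx": 0, "dy": 0, "dz": -0.3, "rx": 0, "ry": 0, "rz": 0, "claw": 0.7}, {"dx": 0, "dy": 0, "dz": -0.25, "rx": 0, "ry": 0, "rz": 0, "claw": 0.7}])

```text
time_s: 15.3
ee_pos: [0.576, -0.2582, 0.1747]
eef_rot: [3.14, -0.001, 0.429]
force: [0.7, -0.2, -0.1]
grip_width: 0.0281
grip_force: 0.0
```

>>> step_arm(plan=[{"dx": 0, "dy": -0.35, "dz": 0, "rx": 0, "ry": 0, "rz": 0, "claw": 0.7}, {"dx": 0, "dy": -0.45, "dz": 0, "rx": 0, "ry": 0, "rz": 0, "claw": 0.7}, {"dx": 0, "dy": -0.45, "dz": 0, "rx": 0, "ry": 0, "rz": 0, "claw": 0.7}, {"dx": 0, "dy": -0.45, "dz": 0, "rx": 0, "ry": 0, "rz": 0, "claw": 0.7}, {"dx": 0, "dy": -0.45, "dz": 0, "rx": 0, "ry": 0, "rz": 0, "claw": 0.7}, {"dx": 0, "dy": -0.45, "dz": 0, "rx": 0, "ry": 0, "rz": 0, "claw": 0.7}, {"dx": 0, "dy": 0, "dz": 0, "rx": 0, "ry": 0, "rz": 0, "claw": 0.7}])

```text
time_s: 16.0
ee_pos: [0.4664, -0.0183, 0.1732]
eef_rot: [3.141, -0.001, 0.432]
force: [-0.4, -0.6, -0.1]
grip_width: 0.0281
grip_force: 0.0
```

>>> step_arm(plan=[{"dx": 0, "dy": 0, "dz": 0, "rx": 0, "ry": 0, "rz": 0.08, "claw": 0.65}, {"dx": 0, "dy": 0, "dz": 0, "rx": 0, "ry": 0, "rz": 0.09, "claw": 0.65}, {"dx": 0, "dy": 0, "dz": 0, "rx": 0, "ry": 0, "rz": 0.09, "claw": 0.65}, {"dx": 0, "dy": 0, "dz": 0, "rx": 0, "ry": 0, "rz": 0.09, "claw": 0.65}, {"dx": 0, "dy": 0, "dz": 0, "rx": 0, "ry": 0, "rz": 0.09, "claw": 0.65}, {"dx": 0, "dy": 0, "dz": 0, "rx": 0, "ry": 0, "rz": 0.06, "claw": 0.65}, {"dx": 0, "dy": 0, "dz": 0, "rx": 0, "ry": 0, "rz": 0, "claw": 0.65}])

```text
time_s: 16.7
ee_pos: [0.4682, -0.022, 0.1726]
eef_rot: [-3.141, -0.001, -0.359]
force: [-0.0, 0.5, -0.6]
grip_width: 0.0328
grip_force: 0.0
```

```bash
cat >> h.py <<'E'
def seated(z=.058):
    for n,jig in(("top",(.5676,-.2163,-2.706)),("side",(.5632,-.2215,-2.718))):
        c=viewer.camera(n); x,y=px(c,[.56,-.22,z]); b=[int(x-50),int(y-50),int(x+50),int(y+50)]
        m=orange(c,b).astype(bool)
        P=np.array([pt_z(c,u,v,z+.001)[:2] for v,u in np.argwhere(m)])
        cc,s=np.cos(jig[2]),np.sin(jig[2]); J=np.array([[cc,-s],[s,cc]])
        if len(P)>30:
            r,e=fitpipe(P,pose(jig,(20,0))); print(n,len(P),"pipe in jig",((r[:2]-jig[:2])@J*1000).round(1),round(wrap(r[2]-jig[2]),3),e)
        g=c["img"].astype(int).max(-1)<55; C=cloud(c); k=np.zeros_like(g); k[b[1]:b[3],b[0]:b[2]]=1
        g&=k&(C[...,2]>.072)&(C[...,2]<.115)
        K=np.array([pt_z(c,u,v,.099 if n=="top" else .085)[:2] for v,u in np.argwhere(g)])
        if len(K): print(n,"knob",len(K),np.median(K,0).round(4),"in jig",((np.median(K,0)-jig[:2])@J*1000).round(1))
E
python3 -c "
from h import *
delta([.57,-.25,.15]); seated()"
```

```text
t 16.7 pos [ 0.4682 -0.022   0.1726] rot [-3.1414e+00 -1.2000e-03 -3.5860e-01] F [-0.   0.5 -0.6] w 0.0328 gf 0.0 q6 1.8
shift(after no turn) [1.753 1.777 0.228] turn [0. 0. 0.]
top 170 pipe in jig [23.6 -0.6] 0.022 0.0021495516928468597
top knob 24 [ 0.6027 -0.1207] in jig [-72.2 -71.9]
side 76 pipe in jig [23.7  1.7] 0.1 0.017413937799577877
side knob 2 [ 0.5943 -0.1112] in jig [-73.7 -87.8]
```

```bash
python3 -c "
from h import *
delta([.6005,-.1234,.14])"
```

```text
t 16.8 pos [ 0.468  -0.0219  0.1723] rot [-3.1414e+00 -9.0000e-04 -3.5410e-01] F [ 0.2  0.1 -0.3] w 0.0329 gf 0.0 q6 1.8
shift(after no turn) [1.594 0.493 0.324] turn [0. 0. 0.]
```

>>> step_arm(plan=[{"dx": 0.194, "dy": 0.06, "dz": 0, "rx": 0, "ry": 0, "rz": 0, "claw": 0.65}, {"dx": 0.35, "dy": 0.108, "dz": 0, "rx": 0, "ry": 0, "rz": 0, "claw": 0.65}, {"dx": 0.35, "dy": 0.108, "dz": 0, "rx": 0, "ry": 0, "rz": 0, "claw": 0.65}, {"dx": 0.35, "dy": 0.108, "dz": 0, "rx": 0, "ry": 0, "rz": 0, "claw": 0.65}, {"dx": 0.25, "dy": 0.078, "dz": 0, "rx": 0, "ry": 0, "rz": 0, "claw": 0.65}, {"dx": 0.1, "dy": 0.031, "dz": 0.1, "rx": 0, "ry": 0, "rz": 0, "claw": 0.65}, {"dx": 0, "dy": 0, "dz": 0.2, "rx": 0, "ry": 0, "rz": 0, "claw": 0.65}, {"dx": 0, "dy": 0, "dz": 0, "rx": 0, "ry": 0, "rz": 0, "claw": 0.65}, {"dx": 0, "dy": 0, "dz": 0, "rx": 0, "ry": 0, "rz": 0, "claw": 0.65}])

```text
time_s: 17.7
ee_pos: [0.5995, -0.1231, 0.1417]
eef_rot: [3.142, 0.001, -0.356]
force: [0.9, 0.1, -0.2]
grip_width: 0.0331
grip_force: 0.0
```

```bash
python3 -c "
from h import *
delta([.6005,-.1234,.097]); seated()
o=telemetry.get_obs(); c=viewer.camera('side'); C=cloud(c); R=Ro.from_euler('xyz',o['eef_rot']).as_matrix()
p=(C-o['ee_pos'])@R*1000; w=(abs(p[...,0])<60)&(abs(p[...,1])<60)&(p[...,2]>15)&(p[...,2]<75)&(c['img'].max(-1)<60)
print(w.sum(), np.median(p[w],0).round(1), p[w].min(0).round(0),p[w].max(0).round(0))"
```

```text
t 17.7 pos [ 0.5995 -0.1231  0.1417] rot [ 3.1415e+00  8.0000e-04 -3.5560e-01] F [ 0.9  0.1 -0.2] w 0.0331 gf 0.0 q6 1.66
shift(after no turn) [ 0.011 -0.     0.447] turn [0. 0. 0.]
top 159 pipe in jig [24.7 -1. ] 0.02 0.020483318181406102
side 142 pipe in jig [23.4 -0.5] 0.04 0.03943166620895456
side knob 4 [ 0.5972 -0.1179] in jig [-73.6 -80.4]
19 [-1.9 -2.5 53. ] [-11.  -9.  16.] [ 6. 24. 71.]
```

>>> step_arm(plan=[{"dx": 0, "dy": 0, "dz": 0.15, "rx": 0, "ry": 0, "rz": 0, "claw": 0.65}, {"dx": 0, "dy": 0, "dz": 0.1, "rx": 0, "ry": 0, "rz": 0, "claw": 0.65}, {"dx": 0, "dy": 0, "dz": 0, "rx": 0, "ry": 0, "rz": 0, "claw": 0.65}, {"dx": 0, "dy": 0, "dz": 0.03, "rx": 0, "ry": 0, "rz": 0, "claw": 0.65}, {"dx": 0, "dy": 0, "dz": 0, "rx": 0, "ry": 0, "rz": 0, "claw": 0.65}])

```text
time_s: 18.35
ee_pos: [0.5999, -0.1235, 0.1134]
eef_rot: [3.142, 0.0, -0.357]
force: [-0.3, 0.5, 0.3]
grip_width: 0.0328
grip_force: 0.0
```

>>> step_arm(plan=[{"dx": 0, "dy": 0, "dz": 0.08, "rx": 0, "ry": 0, "rz": 0, "claw": 0.65}, {"dx": 0, "dy": 0, "dz": 0.08, "rx": 0, "ry": 0, "rz": 0, "claw": 0.65}, {"dx": 0, "dy": 0, "dz": 0, "rx": 0, "ry": 0, "rz": 0, "claw": 0.78}, {"dx": 0, "dy": 0, "dz": 0, "rx": 0, "ry": 0, "rz": 0, "claw": 0.78}, {"dx": 0, "dy": 0, "dz": 0, "rx": 0, "ry": 0, "rz": 0, "claw": 0.78}])

```text
time_s: 18.85
ee_pos: [0.6001, -0.1235, 0.0979]
eef_rot: [-3.142, -0.0, -0.357]
force: [1.0, -0.4, -1.2]
grip_width: 0.021
grip_force: 0.0
```

```bash
python3 -c "
from h import *
o=telemetry.get_obs(); J=(.5654,-.219,-2.711); R=Ro.from_euler('xyz',o['eef_rot'])
d=o['ee_pos'][:2]-np.array(J[:2]); M=np.array([[np.cos(J[2]),-np.sin(J[2])],[np.sin(J[2]),np.cos(J[2])]])
print(o['ee_pos'],o['grip_width'],o['force'],'tcp in jig',(d@M*1000).round(1))
prev=o['ee_pos'][:2]
for q in np.deg2rad([84,72,60,48,36,24,12,0,-8]):
    t=pose(J,(-70+70*np.cos(q),-70*np.sin(q))); v=R.inv().apply([*(t-prev),0])*10; print(round(np.rad2deg(q)),t.round(4),v.round(3)); prev=t
"
```

```text
[ 0.60005344 -0.12353622  0.09787654] 0.020957226988684737 [ 1.00385427 -0.35219137 -1.22668697] tcp in jig [-71.3 -72.3]
84 [ 0.5933 -0.1296] [-0.042  0.08  -0.   ]
72 [ 0.5816 -0.1383] [-0.079  0.123 -0.   ]
60 [ 0.5719 -0.1493] [-0.052  0.137 -0.   ]
48 [ 0.5647 -0.1621] [-0.023  0.145 -0.   ]
36 [ 0.5604 -0.176 ] [0.008 0.146 0.   ]
24 [ 0.559  -0.1906] [0.038 0.141 0.   ]
12 [ 0.5607 -0.2051] [0.067 0.13  0.   ]
0 [ 0.5654 -0.219 ] [0.092 0.114 0.   ]
-8 [ 0.5701 -0.2276] [0.074 0.064 0.   ]
```

>>> step_arm(plan=[{"dx": -0.042, "dy": 0.08, "dz": 0, "rx": 0, "ry": 0, "rz": 0, "claw": 0.78}, {"dx": -0.044, "dy": 0.06, "dz": 0, "rx": 0, "ry": 0, "rz": 0, "claw": 0.78}, {"dx": -0.035, "dy": 0.063, "dz": 0, "rx": 0, "ry": 0, "rz": 0, "claw": 0.78}, {"dx": -0.029, "dy": 0.067, "dz": 0, "rx": 0, "ry": 0, "rz": 0, "claw": 0.78}, {"dx": -0.023, "dy": 0.07, "dz": 0, "rx": 0, "ry": 0, "rz": 0, "claw": 0.78}, {"dx": -0.015, "dy": 0.072, "dz": 0, "rx": 0, "ry": 0, "rz": 0, "claw": 0.78}, {"dx": -0.008, "dy": 0.073, "dz": 0, "rx": 0, "ry": 0, "rz": 0, "claw": 0.78}, {"dx": 0, "dy": 0.073, "dz": 0, "rx": 0, "ry": 0, "rz": 0, "claw": 0.78}, {"dx": 0.008, "dy": 0.073, "dz": 0, "rx": 0, "ry": 0, "rz": 0, "claw": 0.78}])

```text
time_s: 19.75
ee_pos: [0.5601, -0.1768, 0.0978]
eef_rot: [3.141, -0.0, -0.357]
force: [-0.9, 0.7, -0.4]
grip_width: 0.0207
grip_force: 0.4
```

>>> step_arm(plan=[{"dx": 0.015, "dy": 0.071, "dz": 0, "rx": 0, "ry": 0, "rz": 0, "claw": 0.78}, {"dx": 0.023, "dy": 0.07, "dz": 0, "rx": 0, "ry": 0, "rz": 0, "claw": 0.78}, {"dx": 0.03, "dy": 0.066, "dz": 0, "rx": 0, "ry": 0, "rz": 0, "claw": 0.78}, {"dx": 0.037, "dy": 0.064, "dz": 0, "rx": 0, "ry": 0, "rz": 0, "claw": 0.78}, {"dx": 0, "dy": 0, "dz": 0, "rx": 0, "ry": 0, "rz": 0, "claw": 0.78}, {"dx": 0, "dy": 0, "dz": 0, "rx": 0, "ry": 0, "rz": 0, "claw": 0.78}])

```text
time_s: 20.35
ee_pos: [0.5607, -0.2053, 0.0976]
eef_rot: [3.142, -0.0, -0.357]
force: [-0.1, -0.8, 0.1]
grip_width: 0.0207
grip_force: 0.0
```

```bash
cat >> h.py <<'E'
def tj():
    o=telemetry.get_obs(); J=(.5654,-.219,-2.711); d=o['ee_pos'][:2]-np.array(J[:2]); M=np.array([[np.cos(J[2]),-np.sin(J[2])],[np.sin(J[2]),np.cos(J[2])]])
    R=Ro.from_euler('xyz',o['eef_rot'])
    print("t",o["time_s"],'tcp in jig',(d@M*1000).round(1),"w",o["grip_width"],"gf",o["grip_force"],"F jig",(o["force"][:2]@M).round(1),o["force"].round(1)); delta([*pose(J,(0,0)),.0979])
E
python3 -c "
from h import *
tj()"
```

```text
t 20.35 tcp in jig [ -1.4 -14.4] w 0.020725800965127824 gf 0.0 F jig [0.4 0.7] [-0.1 -0.8  0.1]
t 20.35 pos [ 0.5607 -0.2053  0.0976] rot [ 3.1415 -0.     -0.3571] F [-0.1 -0.8  0.1] w 0.0207 gf 0.0 q6 1.52
shift(after no turn) [ 0.092  0.112 -0.003] turn [0. 0. 0.]
```

>>> step_arm(plan=[{"dx": 0.04, "dy": 0.056, "dz": 0, "rx": 0, "ry": 0, "rz": 0, "claw": 0.78}, {"dx": 0.05, "dy": 0.056, "dz": 0, "rx": 0, "ry": 0, "rz": 0, "claw": 0.78}, {"dx": 0, "dy": 0, "dz": 0, "rx": 0, "ry": 0, "rz": 0, "claw": 0.78}])

```text
time_s: 20.65
ee_pos: [0.5655, -0.2196, 0.0977]
eef_rot: [3.141, -0.0, -0.357]
force: [0.2, 0.0, 0.9]
grip_width: 0.0207
grip_force: 0.0
```

>>> step_arm(plan=[{"dx": 0.02, "dy": 0.02, "dz": 0, "rx": 0, "ry": 0, "rz": 0, "claw": 0.78}, {"dx": 0, "dy": 0, "dz": 0, "rx": 0, "ry": 0, "rz": 0, "claw": 0.78}, {"dx": 0, "dy": 0, "dz": 0, "rx": 0, "ry": 0, "rz": 0, "claw": 0.78}])

```text
time_s: 20.95
ee_pos: [0.5663, -0.2213, 0.0976]
eef_rot: [3.142, -0.0, -0.357]
force: [-0.3, 0.6, 0.1]
grip_width: 0.0204
grip_force: 0.0
```

>>> step_arm(plan=[{"dx": 0.015, "dy": 0.015, "dz": 0, "rx": 0, "ry": 0, "rz": 0, "claw": 0.78}, {"dx": 0, "dy": 0, "dz": 0, "rx": 0, "ry": 0, "rz": 0, "claw": 0.78}, {"dx": 0, "dy": 0, "dz": 0, "rx": 0, "ry": 0, "rz": 0, "claw": 0.78}])

```text
time_s: 21.25
ee_pos: [0.5672, -0.2228, 0.0976]
eef_rot: [-3.141, 0.001, -0.357]
force: [-0.5, 4.7, 1.3]
grip_width: 0.0207
grip_force: 2.2
```

```bash
python3 -c "
from h import *
tj()"
```

```text
t 21.25 tcp in jig [-0.1  4.2] w 0.02072030772351836 gf 2.1780122816562653 F jig [-1.5 -4.5] [-0.5  4.7  1.3]
t 21.25 pos [ 0.5672 -0.2228  0.0976] rot [-3.141e+00  6.000e-04 -3.566e-01] F [-0.5  4.7  1.3] w 0.0207 gf 2.2 q6 1.49
shift(after no turn) [-0.03  -0.029 -0.003] turn [0. 0. 0.]
```

>>> step_arm(plan=[{"dx": 0.012, "dy": 0.012, "dz": 0, "rx": 0, "ry": 0, "rz": 0, "claw": 0.78}, {"dx": 0, "dy": 0, "dz": 0, "rx": 0, "ry": 0, "rz": 0, "claw": 0.78}, {"dx": 0, "dy": 0, "dz": 0, "rx": 0, "ry": 0, "rz": 0, "claw": 0.78}])

```text
time_s: 21.55
ee_pos: [0.5679, -0.2238, 0.0975]
eef_rot: [-3.14, 0.001, -0.356]
force: [-0.8, 8.6, 1.4]
grip_width: 0.0219
grip_force: 4.0
```

The force rises stiffly (8.6 N), so the keeper is at its stop. I centre on the knob, open and lift straight up.

>>> step_arm(plan=[{"dx": -0.03, "dy": -0.03, "dz": 0, "rx": 0, "ry": 0, "rz": 0, "claw": 0.78}, {"dx": 0, "dy": 0, "dz": 0, "rx": 0, "ry": 0, "rz": 0, "claw": 0.7}, {"dx": 0, "dy": 0, "dz": 0, "rx": 0, "ry": 0, "rz": 0, "claw": 0.65}, {"dx": 0, "dy": 0, "dz": 0, "rx": 0, "ry": 0, "rz": 0, "claw": 0.65}, {"dx": 0, "dy": 0, "dz": -0.1, "rx": 0, "ry": 0, "rz": 0, "claw": 0.65}, {"dx": 0, "dy": 0, "dz": -0.2, "rx": 0, "ry": 0, "rz": 0, "claw": 0.65}, {"dx": 0, "dy": 0, "dz": -0.3, "rx": 0, "ry": 0, "rz": 0, "claw": 0.65}, {"dx": 0, "dy": 0, "dz": -0.3, "rx": 0, "ry": 0, "rz": 0, "claw": 0.65}])

```text
time_s: 22.35
ee_pos: [0.566, -0.221, 0.1893]
eef_rot: [3.141, 0.0, -0.357]
force: [-0.1, 0.4, -0.4]
grip_width: 0.0327
grip_force: 0.0
```

>>> step_arm(plan=[{"dx": -0.3, "dy": -0.2, "dz": 0, "rx": 0, "ry": 0, "rz": 0, "claw": 0.65}, {"dx": -0.38, "dy": -0.3, "dz": 0, "rx": 0, "ry": 0, "rz": 0, "claw": 0.65}, {"dx": -0.2, "dy": -0.45, "dz": 0, "rx": 0, "ry": 0, "rz": 0, "claw": 0.65}, {"dx": 0, "dy": -0.45, "dz": 0, "rx": 0, "ry": 0, "rz": 0, "claw": 0.65}, {"dx": 0, "dy": -0.45, "dz": 0, "rx": 0, "ry": 0, "rz": 0, "claw": 0.65}, {"dx": 0, "dy": -0.45, "dz": 0, "rx": 0, "ry": 0, "rz": 0, "claw": 0.65}, {"dx": 0, "dy": -0.3, "dz": 0, "rx": 0, "ry": 0, "rz": 0, "claw": 0.65}, {"dx": 0, "dy": 0, "dz": 0, "rx": 0, "ry": 0, "rz": 0, "claw": 0.65}, {"dx": 0, "dy": 0, "dz": 0, "rx": 0, "ry": 0, "rz": 0, "claw": 0.65}])

```text
time_s: 23.25
ee_pos: [0.5745, 0.0536, 0.1881]
eef_rot: [3.142, -0.0, -0.356]
force: [-0.2, 0.2, 0.9]
grip_width: 0.0328
grip_force: 0.0
```

```bash
python3 -c "
from h import *
tj(); seated()
a=viewer.camera('side'); b=viewer.camera('top')
x,y=px(a,[.56,-.22,.05]); A=cv2.resize(a['img'][int(y)-40:int(y)+40,int(x)-50:int(x)+50],(490,392),interpolation=cv2.INTER_CUBIC)
x,y=px(b,[.56,-.22,.05]); B=cv2.resize(b['img'][int(y)-48:int(y)+48,int(x)-36:int(x)+36],(294,392),interpolation=cv2.INTER_CUBIC)
cv2.imwrite('pics/final.png',cv2.cvtColor(np.hstack([A,B]),cv2.COLOR_RGB2BGR))"
```

```text
t 23.25 tcp in jig [-122.1 -243.9] w 0.03276580586631514 gf 0.0 F jig [ 0.1 -0.3] [-0.2  0.2  0.9]
t 23.25 pos [0.5745 0.0536 0.1881] rot [ 3.1415e+00 -4.0000e-04 -3.5580e-01] F [-0.2  0.2  0.9] w 0.0328 gf 0.0 q6 1.96
shift(after no turn) [0.864 2.587 0.902] turn [0. 0. 0.]
top 160 pipe in jig [23.4 -0.6] 0.021 0.0021713962882024375
top knob 20 [ 0.5636 -0.2144] in jig [ 2.8 -3.4]
side 134 pipe in jig [22.2 -0.6] 0.032 0.014528831978576504
side knob 10 [ 0.5591 -0.2209] in jig [ 3.5 -2.3]
```

View pics/final.png

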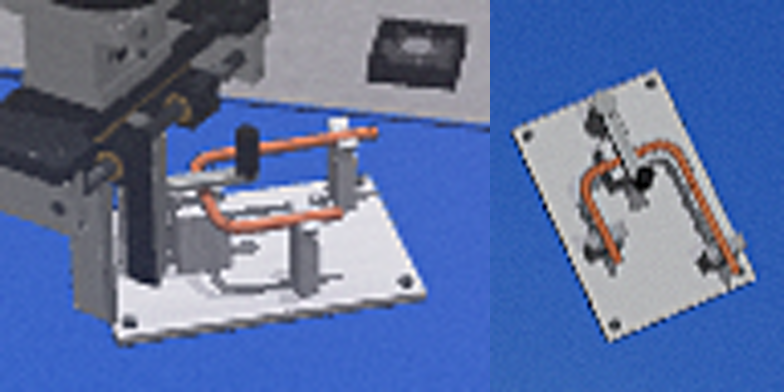

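The final picture shows the keeper bar lying over the bend with its knob at (247,150). The long leg is in the rear post with its tip at (375,132) past it, and the short leg is in the front post with its tip at (340,213) past it. One numeric check on the keeper angle and the leg heights before handing in.

Run:
```python
from h import *
for n,jig in(("top",(.5676,-.2163,-2.706)),("side",(.5632,-.2215,-2.718))):
    c=viewer.camera(n); C=cloud(c); im=c["img"].astype(int); sat=im.max(-1)-im.min(-1)
    M=np.array([[np.cos(jig[2]),-np.sin(jig[2])],[np.sin(jig[2]),np.cos(jig[2])]])
    v,u=np.mgrid[:480,:640]; d=np.stack([(u-c["cx"])/c["fx"],(v-c["cy"])/c["fy"],np.ones_like(u)],-1)@np.array(c["R"])
    o=-np.array(c["R"]).T@np.array(c["t"]); W=o+d*((.071-o[2])/d[...,2])[...,None]
    Q=(W[...,:2]-jig[:2])@M*1000
    m=(abs(C[...,2]-.071)<.009)&(Q[...,0]>-85)&(Q[...,0]<-12)&(abs(Q[...,1])<25)&(sat<40)&(im.max(-1)>90)
    q=Q[m]; print(n,len(q)); 
    for a in range(-80,-10,10):
        k=q[(q[:,0]>=a)&(q[:,0]<a+10)]
        if len(k): print(a+5,len(k),k[:,1].mean().round(1),end="; ")
    k=q[(q[:,0]>-60)]; print("slope",np.polyfit(k[:,0],k[:,1],1).round(3))
    h=orange(c,(0,0,640,480)).astype(bool)&(abs(C[...,2]-.06)<.03); P=C[h]; p=(P[:,:2]-jig[:2])@M*1000
    for nm,k in(("long",p[:,1]>30),("short",p[:,1]<-30),("bend",p[:,0]<-22)): print(nm,"median z",np.median(P[k][:,2]).round(4),k.sum(),"xmax",np.percentile(p[k][:,0],98).round(0))
```

```text
top 81
-75 12 0.5; -65 15 0.8; -55 10 -0.3; -45 11 -0.4; -35 12 -0.1; -25 10 0.6; -15 11 -0.5; slope [0.009 0.139]
long median z 0.0595 75 xmax 90.0
short median z 0.0505 393 xmax 401.0
bend median z 0.0498 297 xmax -24.0
side 48
-75 3 -7.3; -55 1 -13.9; -45 11 -5.9; -35 13 -6.6; -25 12 -4.8; -15 7 -4.7; slope [ 0.076 -3.372]
long median z 0.0601 2116 xmax 558.0
short median z 0.0612 99 xmax 402.0
bend median z 0.061 462 xmax -24.0
```

```bash
python3 -c "
from station import hand_in
print(hand_in())"
```

```text
the job is handed in; nothing more can be done
None
```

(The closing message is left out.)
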